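# Set a stone shaft in the V-blocks and clamp it

### The job

Swing the clamp right open, then lift the thicker of the two round stone shafts from its timber rest and lower it gently into the pair of V-blocks, without dropping it, and let go so that it centres itself. Push it along the V until its end is right up against the end stop, then swing the clamp down firmly onto it, so that the pad bears on the stone. Leave the thinner shaft, the hammer, the tub and the stone offcut where they are.

Things in the scene. Friction and masses are not known exactly. Their poses are not given: they have to be found in the camera images.
- shaft_center (a point): centre (on the axis, half-way along) of the thicker stone shaft, the workpiece: a plain pale stone cylinder, 46 mm in diameter, 160 mm long, about 0.7 kg, lying level in one of the two places of the timber rest. Its own y axis runs along the cylinder; its x and z axes turn as it rolls
- thin_shaft_center (a point): centre of the thinner stone shaft (leave alone): a plain pale stone cylinder 32 mm in diameter, 160 mm long, its own y axis along the cylinder, lying in the other place of the timber rest
- rest: fixed timber rest; origin on the table below its middle. Two battens along its x, 14 mm high, 32 mm wide, 250 mm long, at y = +58 and -58 mm, carry the shafts, which lie along its y axis at x = -65 and +65 mm (which is where changes). Chocks 10 mm high on the battens, 21 mm either side of each place, stop rolling; between the battens there is only the table
- fixture: fixed steel fixture, origin on the table midway between its two dark 90 degree V-blocks; its y axis runs along the V towards end stop and clamp. Grey base plate 110 mm (x), y from -85 to +130 mm, 10 mm thick. Each V-block is 28 mm long (y), 84 mm wide, lips 49 mm high, centred at y = -55 and +55 mm: an 82 mm gap between them, open at both sides
- seat (a point): point in the fixture where the centre of the thick shaft lies when it rests in both V-blocks and touches the end stop: on the fixture's x = y = 0, 54.5 mm above the table; its axes are the fixture's
- clamp_pivot (a point): middle of the clamp's hinge: in the fixture's frame at x = 0, y = +105 mm, 90 mm above the table, between two cheeks 38 mm wide over all and 102 mm high; its axes are the fixture's and do not turn with the clamp
- clamp (a joint): angle of the L-shaped clamp (rad): 0 = arm level along the fixture's -y over the V, handle straight up, pad just touching the seated thick shaft. Grows to 1.35 as it opens: arm tip rises to nearly upright, handle goes out to the fixture's +y. With no stone it goes down to -0.12. Stiff hinge about the fixture's x: about 0.25 N m to move, stays where it is left
- clamp_arm_tip (a point): outer end of the clamp's flat steel arm (20 mm wide, 10 mm thick, this point at mid thickness, 70 mm from the pivot; top face 7 mm from the pivot's level at angle 0). A rubber pad under it, 18 mm long, centred 55 mm from the pivot, bears on the stone
- clamp_handle (a point): top end of the clamp's handle, 67 mm from the pivot, square to the arm; the round black grip is 22 mm in diameter and covers the last 42 mm
- end_stop (a point): middle of the end stop's face, at y = +80 mm in the fixture's frame, 45 mm above the table: an upright steel plate 36 mm wide, 8 mm thick, top 66 mm above the table, just inside the clamp's hinge; its axes are the fixture's
- hammer: bystander: club hammer 260 mm long lying on the table, wooden handle 26 mm thick to its -x and steel head at +x; origin under its middle
- tub: bystander: open white plastic tub, 100 mm across the rim, 90 mm high; origin under its middle
- offcut: bystander: flat stone offcut 100 x 70 x 30 mm; origin under its middle
Not all that is in view belongs to the job. What is shaped like the part that bears shaft_center but green is not meant. Several things have the shape of the fixture; the one meant has the colours described above.

How it is judged (in metres and radians):
On the way, in this order (a step that is already met when the one before it is completed fails the run):
1. the clamp is swung open (past 0.9 rad) before the stone is brought (value of joint clamp above 0.9 rad and horizontal distance between shaft_center and seat above 0.12 m), for 0.2 s.
2. the thick shaft rests in both V-blocks, centred, let go and still (x of shaft_center in the frame of seat between -0.003 and 0.003 m and z of shaft_center in the frame of seat between -0.003 and 0.003 m and y of shaft_center in the frame of seat above -0.03 m and angle between the y axis of shaft_center and the y axis of seat, either way round below 0.03 rad and linear speed of shaft below 0.02 m/s and contact force between shaft and the fingers below 0.1 N), for 0.2 s.
3. the clamp pad bears on the shaft (value of joint clamp below 0.06 rad and contact force between clamp and shaft above 1 N), for 0.2 s.
At the end, for the whole second after the job is handed in: The thick shaft rests in both V-blocks (within 3 mm sideways and in height, 0.03 rad of the V's axis), its end within 3 mm of the end stop, at rest; the clamp is down (within 0.06 rad of level) with its pad bearing on the stone with more than 0.5 N (x of shaft_center in the frame of seat between -0.003 and 0.003 m and z of shaft_center in the frame of seat between -0.003 and 0.003 m and y of shaft_center in the frame of seat above -0.003 m and angle between the y axis of shaft_center and the y axis of seat, either way round below 0.03 rad and linear speed of shaft below 0.02 m/s and value of joint clamp between -0.06 and 0.06 rad and contact force between clamp and shaft above 0.5 N); the robot touches nothing.
It fails at once if the thick shaft is dropped (moves faster than 0.4 m/s while not held) (linear speed of shaft above 0.4 m/s and contact force between shaft and the fingers below 0.3 N).
It fails at once if the thinner shaft is moved more than 20 mm (distance of thin_shaft_center from where it was at the start of the episode above 0.02 m).
It fails at once if the hammer, the tub or the offcut is moved more than 20 mm (distance of any of hammer, tub, offcut from where it was at the start of the episode above 0.02 m).
It also fails if it takes over 72 s, if anything falls off the work surface, if the arm or the gripper's body presses on something with over 40 N, if the wrist force passes 120 N, or if a joint passes its speed limit or range.

### The arm

A 6-joint arm with a two-finger parallel gripper is mounted at the origin on the work surface. World frame = base frame: x ahead of the robot, y to its left, z up, the work surface at z = 0. Lengths are in m, angles in degrees, forces in N, time in s.
With the tool pointing down it reaches from about 0.35 to 0.875 m from the base axis. Payload 4.2 kg.
Tool frame: the origin (TCP) lies midway between the tips of the shut fingers; the grasp point (between the pads) lies 19 mm behind it; y points along the fingers, z is the direction in which the jaws open and shut, and the axes are right-handed (so a half turn about y gives the same grasp; the last joint's range is limited). The gripper opens to 87 mm and grips with 3 to 60 N. Pads are 19 mm wide; open, the fingers measure 117 mm over their backs; the gripper's body (75 mm by 190 mm) begins 51 mm behind the grasp point.
Start: joints at [-55.485, 22.042, 0.453, 0, -68.411, -14.817], TCP at [0.211, -0.588, 0.223] pointing down, gripper open.
Joint ranges: [-179.83, 179.83], [-69.29, 118.12], [-61.27, 80.66], [-181.25, 117.63], [-171.15, -9.14], [-177.46, 177.46]. Speed limits (degrees/s): [159.86, 159.86, 180, 180, 180, 180].

### API

Orientations are given as [roll, pitch, yaw] about the fixed x, y, z axes, in that order (R = Rz(yaw) Ry(pitch) Rx(roll)).
In Python, from workcell import env gives the robot as it stands. The module is installed in compiled form; this text tells all that it offers. Calls block until the motion is done:
- env.goto(position, orientation): joint-space move of the TCP to a pose.
- env.move_straight(position, rotation=None, rate=0.15, force_limit=None): straight line of the TCP; rotation=None keeps the orientation; rate is the mean speed in m/s. With force_limit (N) it stops when the force on the tool has changed by that much, and returns True; else False.
- env.set_joints(angles): joint-space move.
- env.gripper_to(opening, grasp_force=None): opening from 0.0 (shut) to 1.0 (fully open); grasp_force is the grip in N (None keeps the last); returns when the fingers have stopped.
- env.dwell(seconds).
- env.inverse_kinematics(position, orientation): joint angles nearest the present ones, or None.
- env.read_state(): the state.
- env.grab_frame(name): name is "scene" or "side" or "wrist"; returns a dict with "image" (400x640x3 uint8, blue, green, red), "fx", "fy", "cx", "cy" (pixels), "position" and "orientation" of the camera in the world. Camera axes: x right, y up, looking along -z (the intrinsics and any distortion apply to the point x, -y, -z); pixel columns grow to the right and rows downward; lengths in m; the calibration is good to about 2 mm. A picture is of the moment at which its call begins. There is no depth.
A pose or a line that the arm cannot do raises env.Unreachable and nothing moves.
- env.close_job(): hands the job in, once; it reports no verdict.
Trained networks look in a picture, given as the dict that the camera call returned (one of the last four; its "shot" number tells which), for a name from the list of things; names that differ only in an ending like _2 or _b are one class to them, and where a whole thing is asked for, a point or a joint stands for the part that bears it (a point fixed in the world has none). Each returns a list of dicts, best first, with "score" (0 to 1); they miss things now and then, are a little off and sometimes report something else, mostly with a low value. They report only what shows in the picture. A call takes as long as a camera call. They do not tell look-alikes from the thing itself.
- env.search_frame(picture, thing): "xyz" ([x, y, z] in m, in world coordinates, good to about 4 mm: the middle of the surface that is visible of it).
- env.trace(picture, thing): "mask" (400x640 bool, what is visible of it).
The state is a dict: "clock": time; "joint_positions": joint angles; "qvel": joint speeds; "joint_torque": joint torques, N m; "position": TCP position; "tool_rot": TCP orientation; "force": force on the tool from outside, world axes, zero at the start; "wrist_torque": the same for the moment, N m; "opening": opening from 0.0 (shut) to 1.0 (fully open).
Only numpy, scipy, OpenCV 4.12 (cv2) and the standard library are available. Lean on these libraries where they do the work, as an engineer would, in place of code of your own. Each camera call takes 0.05 s, during which the arm holds its last target.

## Working session

There is one attempt and no reset: what is moved stays moved. The work goes in short steps, each a Python script; the robot and the scene stay as the last script left them, time stands still between calls to the robot, and variables do not carry over. Pictures are saved under pics/ and viewed, and the job is handed in when it is done.

```bash
ls; mkdir -p pics; cat > h.py <<'E'
from workcell import env
import numpy as np, cv2
from scipy.spatial.transform import Rotation as R
def shot(cam,fn,crop=None,scale=1):
    p=env.grab_frame(cam); im=p["image"].copy()
    if crop: im=im[crop[1]:crop[3],crop[0]:crop[2]]
    if scale!=1: im=cv2.resize(im,None,fx=scale,fy=scale,interpolation=cv2.INTER_CUBIC)
    cv2.imwrite("pics/"+fn,im); return p
E
python3 - <<'E'
from h import *
print(env.read_state())
for c in("scene","side","wrist"):
    p=shot(c,c+"0.png")
    print(c,{k:v for k,v in p.items() if k!="image"})
E
```

```text
pics
{'clock': 0.0, 'joint_positions': array([-5.54855725e+01,  2.20918013e+01,  3.77897776e-01, -2.71883554e-02,
       -6.84117401e+01, -1.48162842e+01]), 'qvel': array([ 0.03952924, -0.17649987, -0.12187053, -0.07233227,  0.06852682,
       -0.03111734]), 'joint_torque': array([-3.62061955e-04, -3.90667319e+01,  1.87401456e+01,  4.21989262e+00,
        1.09139574e-02, -2.00606896e-04]), 'position': array([ 0.21046073, -0.58784479,  0.22144047]), 'tool_rot': array([-8.98720725e+01,  7.71088666e-03,  1.96881207e+01]), 'force': array([-0.06458502, -0.76891879, -0.1131134 ]), 'wrist_torque': array([-0.06431629, -0.02551246, -0.02145681]), 'opening': 1.0036242436285567}
scene {'fx': 366.5571045370222, 'fy': 366.5571045370222, 'cx': 320.4192113254603, 'cy': 196.32832395112627, 'position': array([1.53063175, 0.33232833, 0.7871814 ]), 'orientation': array([5.69579563e+01, 1.59144184e-02, 1.07873525e+02]), 'shot': 1}
side {'fx': 370.4547820481563, 'fy': 370.4547820481563, 'cx': 318.8011992110735, 'cy': 201.679021666738, 'position': array([0.3993002 , 0.74484335, 0.83173234]), 'orientation': array([  47.20149352,   -0.39019715, -169.35116431]), 'shot': 2}
wrist {'fx': 339.9583096627116, 'fy': 339.9583096627116, 'cx': 313.3898141657885, 'cy': 201.22478540602762, 'position': array([ 0.13537966, -0.61545015,  0.38217672]), 'orientation': array([-16.96203355,  -0.15130824, 109.66507229]), 'shot': 3}
```

View pics/scene0.png

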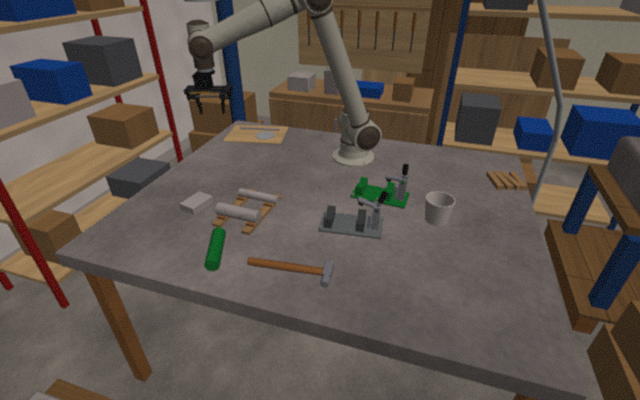

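View pics/side0.png

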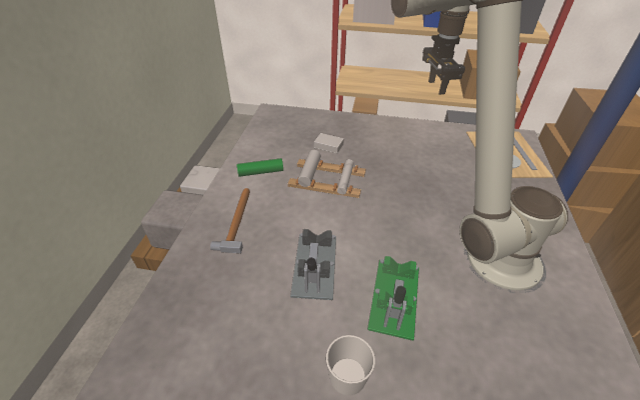

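View pics/wrist0.png

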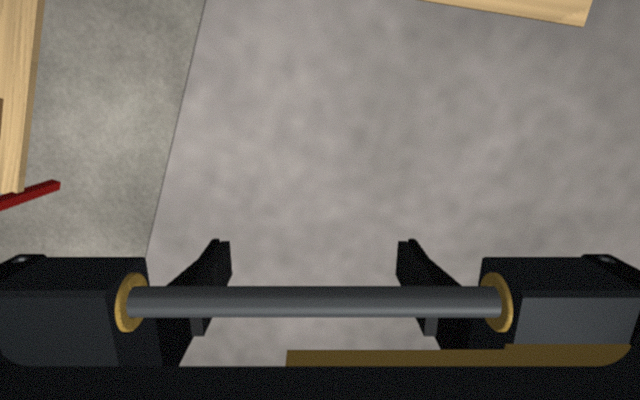

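The scene image shows the grey fixture at (352,222), with a green look-alike fixture at (382,190). The thick shaft is at (238,212), the thin one at (258,195) and a green cylinder at (215,248). In the side image, the grey fixture is at (314,265), the thick shaft at (310,168) and the thin shaft at (347,176).

```bash
python3 - <<'E'
from h import *
np.set_printoptions(precision=4,suppress=True)
def proj(p,X):
    Rm=R.from_euler('xyz',p["orientation"],degrees=True).as_matrix()
    c=Rm.T@(np.array(X)-p["position"]); return [round(p["cx"]+p["fx"]*c[0]/-c[2]),round(p["cy"]-p["fy"]*c[1]/-c[2])]
for c in("scene","side"):
    p=env.grab_frame(c)
    for n in["shaft_center","thin_shaft_center","rest","fixture","clamp_pivot","clamp_arm_tip","clamp_handle","end_stop","seat","tub","hammer","offcut"]:
        try:
            for d in env.search_frame(p,n)[:3]: print(c,n,round(d["score"],2),d["xyz"],proj(p,d["xyz"]))
        except Exception as e: print(n,e)
for cam,cr,s in(("scene",(180,150,480,300),2.6),("side",(220,120,430,350),2.6)):
    shot(cam,cam+"_crop.png",cr,s)
E
```

```text
scene shaft_center 0.97 [0.825, -0.2354, 0.0413] [214, 250]
scene shaft_center 0.94 [0.6348, -0.2601, 0.0525] [237, 211]
scene shaft_center 0.75 [0.5203, 0.1903, 0.1083] [373, 203]
scene thin_shaft_center 0.78 [0.4983, -0.2463, 0.0404] [258, 195]
scene thin_shaft_center 0.36 [0.5275, 0.1501, 0.009] [359, 226]
scene rest 0.78 [0.597, -0.2147, 0.0148] [255, 216]
scene rest 0.48 [0.5304, 0.1503, 0.0104] [359, 226]
scene fixture 0.94 [0.3171, 0.217, 0.0217] [389, 194]
scene fixture 0.73 [0.5318, 0.1431, 0.0131] [357, 225]
scene clamp_pivot 0.92 [0.3195, 0.2189, 0.024] [389, 194]
scene clamp_arm_tip 0.5 [0.5245, 0.1911, 0.1101] [373, 203]
scene clamp_arm_tip 0.43 [0.31, 0.2557, 0.1005] [401, 177]
scene clamp_arm_tip 0.28 [0.5291, 0.1485, 0.0093] [359, 226]
scene clamp_handle 0.73 [0.533, 0.1488, 0.0102] [359, 226]
scene clamp_handle 0.66 [0.5195, 0.1976, 0.1146] [376, 201]
scene clamp_handle 0.58 [0.317, 0.2585, 0.0983] [402, 179]
scene end_stop 0.81 [0.5298, 0.1496, 0.0101] [359, 226]
scene end_stop 0.73 [0.3191, 0.2204, 0.021] [389, 195]
scene end_stop 0.16 [0.5214, 0.1906, 0.1109] [373
[... 804 characters left out ...]
4 [0.3041, 0.2267, 0.0093] [393, 311]
side clamp_arm_tip 0.63 [0.3039, 0.2718, 0.1266] [400, 300]
side clamp_arm_tip 0.47 [0.515, 0.1765, 0.1173] [313, 255]
side clamp_handle 0.79 [0.5156, 0.1787, 0.1184] [313, 255]
side clamp_handle 0.54 [0.3056, 0.2659, 0.1301] [399, 297]
side end_stop 0.97 [0.5132, 0.1662, 0.0045] [315, 278]
side end_stop 0.59 [0.3006, 0.2252, 0.0126] [394, 309]
side end_stop 0.55 [0.4954, -0.229, 0.0428] [343, 177]
side seat 0.66 [0.3125, 0.2245, 0.0083] [389, 309]
side tub 0.94 [0.3934, 0.3838, 0.0445] [350, 359]
side hammer 0.86 [0.7865, 0.0743, 0.0215] [229, 235]
side hammer 0.27 [0.5172, 0.1645, 0.0149] [313, 275]
side offcut 0.58 [0.5836, -0.4426, 0.0316] [327, 142]
```

View pics/scene_crop.png

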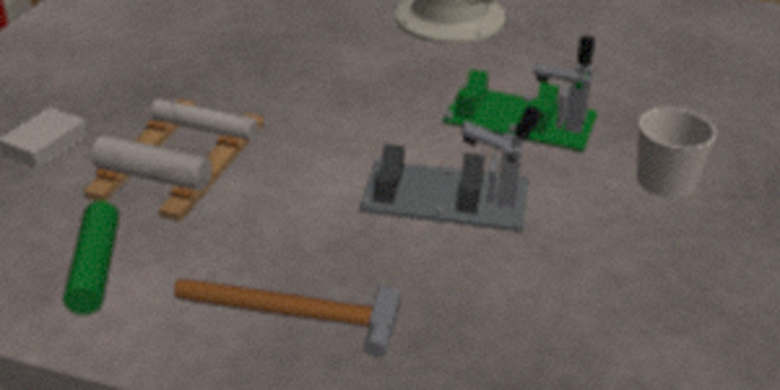

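View pics/side_crop.png

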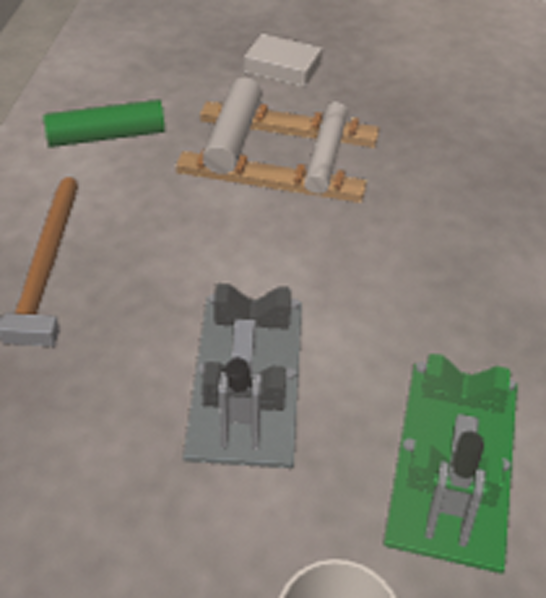

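Candidates, by scene pixel:
- **Shaft:** thick pale (238,212), thin pale (258,195), green cylinder (215,248).
- **Fixture:** grey (355,222), green (382,190).

I choose the thick pale shaft and the grey fixture. Next I'll take close wrist views of both.

```bash
python3 - <<'E'
from h import *
import pickle
for n,pos in(("rest",[0.42,-0.24,0.36]),("fix",[0.38,0.13,0.36])):
    env.goto(pos,[-90,0,0]); env.dwell(.3)
    p=shot("wrist","w_"+n+".png"); pickle.dump(p,open(n+".pkl","wb"))
    print(env.read_state()["clock"],env.read_state()["position"])
E
```

```text
3.4833 [ 0.41991031 -0.24035388  0.35979674]
5.225 [0.38018363 0.12961474 0.35995657]
```

View pics/w_rest.png

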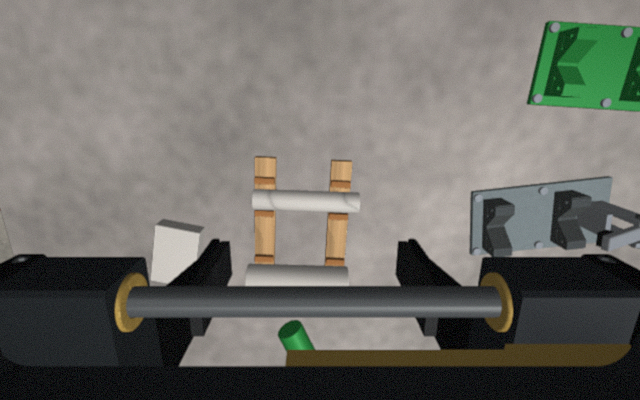

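View pics/w_fix.png

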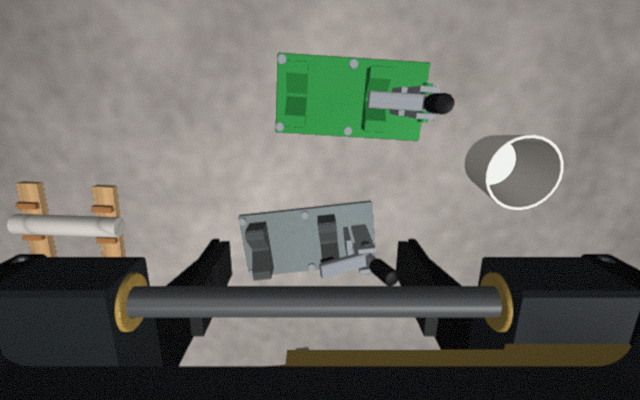

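The wrist camera looks from the base side, with image up pointing to -x. I'll move so the targets clear the gripper in the view.

```bash
python3 - <<'E'
from h import *
import pickle
for n,pos in(("fix",[0.57,0.15,0.27]),("rest",[0.62,-0.24,0.25])):
    env.goto(pos,[-90,0,0]); env.dwell(.3)
    p=shot("wrist","w_"+n+"1.png"); pickle.dump(p,open(n+".pkl","wb"))
    print(env.read_state()["clock"],env.read_state()["position"])
    for t in ["fixture","clamp_arm_tip","clamp_handle","end_stop"] if n=="fix" else ["shaft_center","thin_shaft_center","rest"]:
        for d in env.search_frame(p,t)[:2]: print(t,d)
E
```

```text
6.425 [0.56954421 0.15025962 0.27123196]
fixture {'xyz': [0.5113, 0.1272, 0.0109], 'score': 0.68}
clamp_arm_tip {'xyz': [0.511, 0.1943, 0.1162], 'score': 0.64}
clamp_handle {'xyz': [0.5175, 0.1901, 0.117], 'score': 0.96}
end_stop {'xyz': [0.5149, 0.1264, 0.0109], 'score': 0.55}
8.4333 [ 0.62019234 -0.23933039  0.25012676]
shaft_center {'xyz': [0.6131, -0.2635, 0.0572], 'score': 0.64}
thin_shaft_center {'xyz': [0.4923, -0.2524, 0.0439], 'score': 0.79}
rest {'xyz': [0.5431, -0.3012, 0.0173], 'score': 0.95}
```

View pics/w_rest1.png

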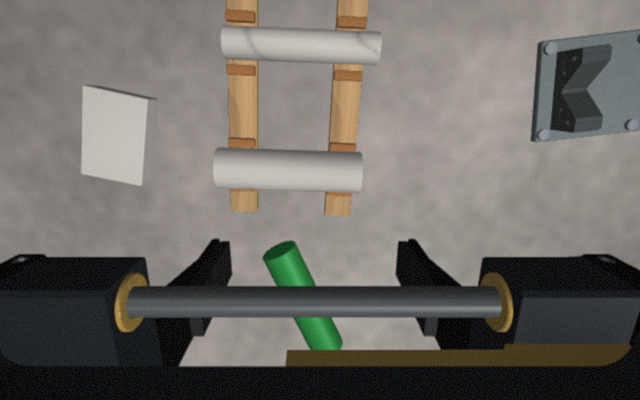

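View pics/w_fix1.png

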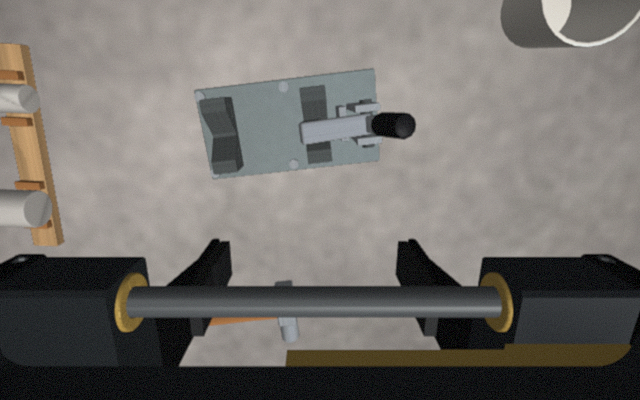

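```bash
cat >> h.py <<'E'
def mat(p): return R.from_euler('xyz',p["orientation"],degrees=True).as_matrix()
def ray(p,u,v,z):
    d=mat(p)@np.array([(u-p["cx"])/p["fx"],-(v-p["cy"])/p["fy"],-1.]); t=(z-p["position"][2])/d[2]
    return p["position"]+t*d
def proj(p,X):
    c=(np.atleast_2d(X)-p["position"])@mat(p)
    return np.c_[p["cx"]+p["fx"]*c[:,0]/-c[:,2],p["cy"]-p["fy"]*c[:,1]/-c[:,2]]
E
python3 - <<'E'
from h import *
import pickle
f=pickle.load(open("fix.pkl","rb")); r=pickle.load(open("rest.pkl","rb"))
cv2.imwrite("pics/fc.png",cv2.resize(f["image"][50:200,180:430],None,fx=3.2,fy=3.2,interpolation=cv2.INTER_CUBIC))
cv2.imwrite("pics/rc.png",cv2.resize(r["image"][0:220,200:400],None,fx=2.7,fy=2.7,interpolation=cv2.INTER_CUBIC))
P=np.array([ray(f,u,v,.01)[:2] for u,v in((195,90),(375,69),(380,157),(213,179))]);print(P)
print([np.linalg.norm(P[i]-P[(i+1)%4]) for i in range(4)])
print(f["position"],f["orientation"])
E
```

```text
[[0.48164847 0.01101232]
 [0.45838724 0.22211333]
 [0.56109705 0.23387741]
 [0.58929652 0.02294273]]
[np.float64(0.21237872158790913), np.float64(0.10338131829505451), np.float64(0.21281130156155398), np.float64(0.10830714873686348)]
[0.48916108 0.14999062 0.43200014] [-1.70878348e+01 -8.84868600e-02  9.00254703e+01]
```

View pics/fc.png

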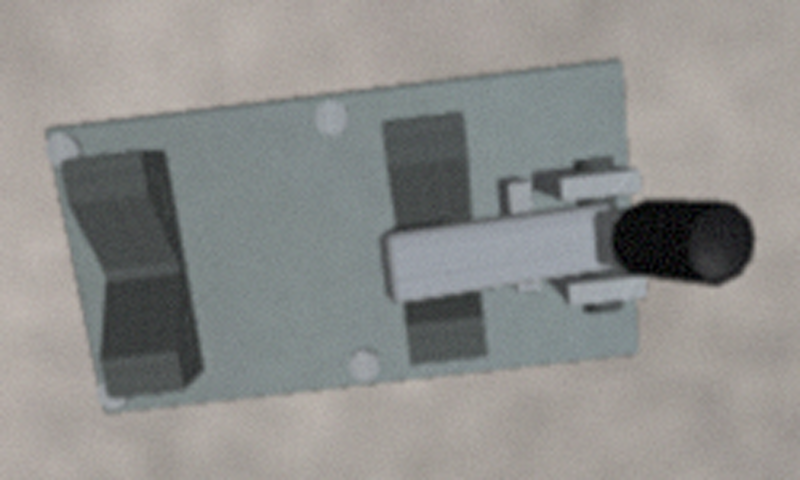

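View pics/rc.png

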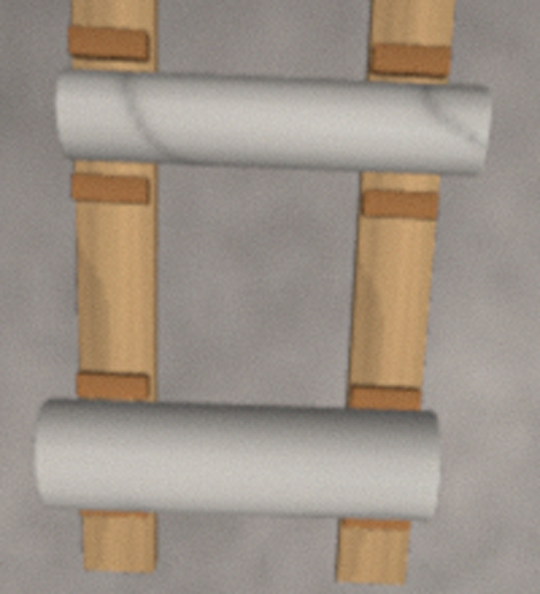

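```bash
python3 - <<'E'
from h import *
import pickle
from scipy.optimize import least_squares, minimize
np.set_printoptions(precision=4,suppress=True)
f=pickle.load(open("fix.pkl","rb")); r=pickle.load(open("rest.pkl","rb"))
q=np.array([[194.7,90],[373.8,68.1],[379,160.3],[213.4,178.8]])
L=np.array([[-.055,-.085,.01],[-.055,.13,.01],[.055,.13,.01],[.055,-.085,.01]])
def W(s,L): 
    c,n=np.cos(s[2]),np.sin(s[2]); return np.c_[s[0]+c*L[:,0]-n*L[:,1],s[1]+n*L[:,0]+c*L[:,1],L[:,2]]
s=least_squares(lambda s:(proj(f,W(s,L))-q).ravel(),[.525,.1,.1]); print("fixture",s.x,np.degrees(s.x[2])); print(s.fun)
F=s.x
# overlay fixture: plate, vblock lips, pivot, arm at angles
im=f["image"][50:200,180:430]; im=cv2.resize(im,None,fx=3.2,fy=3.2,interpolation=cv2.INTER_CUBIC)
def poly(Lp,col):
    u=(proj(f,W(F,np.array(Lp)))-[180,50])*3.2; cv2.polylines(im,[np.round(u).astype(int)],True,col,1)
poly(L,(0,0,255))
for y in(-.069,-.041,.041,.069): poly([[-.042,y,.049],[-.042,y,.01],[.042,y,.01],[.042,y,.049]],(0,255,255))
for a,c in((0.,(255,0,0)),(.2,(0,255,0)),(.4,(255,0,255)),(.6,(255,255,0))):
    ca,sa=np.cos(a),np.sin(a)
    pt=lambda rr,h,x:[x,.105-rr*ca+h*sa,.09+rr*sa+h*ca]
    poly([pt(.07,.007,-.01),pt(0.02,.007,-.01),pt(0.02,.007,.01),pt(.07,.007,.01)],c)
    u=(proj(f,W(F,np.array([pt(0,.067,0)])))-[180,50])*3.2; cv2.circle(im,tuple(np.round(u[0]).astype(int)),3,c,-1)
cv2.imwrite("pics/fov.png",im)
# shaft
m=env.trace(r,"shaft_center"); print([ (d["score"],d["mask"].sum()) for d in m])
def sil(s,rad):
    t=np.linspace(0,2*np.pi,40); pts=[]
    for e in(-.08,.08):
        pts.append(np.c_[rad*np.cos(t),np.full(40,e),.014+rad+rad*np.sin(t)])
    u=proj(r,W(s,np.vstack(pts))); h=cv2.convexHull((u*16).astype(np.float32)).astype(int)
    a=np.zeros((400,640),np.uint8); cv2.fillConvexPoly(a,h.reshape(-1,1,2),255,cv2.LINE_AA,4); return a/255.
M=m[0]["mask"].astype(float)
g=minimize(lambda s:np.abs(sil(s*[.01,.01,.1],.023)-M).sum(),[62,-25,0],method="Nelder-Mead",options=dict(initial_simplex=[[62,-25,0],[63,-25,0],[62,-24,0],[62,-25,.5]],xatol=1e-3,fatol=.5))
S=g.x*[.01,.01,.1]; print("shaft",S,np.degrees(S[2]),g.fun,M.sum())
b=r["image"].copy()
for st,rad,c in((S,.023,(0,0,255)),):
    cs,_=cv2.findContours((sil(st,rad)>.5).astype(np.uint8),0,1); cv2.drawContours(b,cs,-1,c,1)
cs,_=cv2.findContours(M.astype(np.uint8),0,1); cv2.drawContours(b,cs,-1,(0,255,0),1)
cv2.imwrite("pics/rov.png",cv2.resize(b[0:220,200:400],None,fx=2.7,fy=2.7))
E
```

```text
fixture [0.5262 0.0995 0.1146] 6.564732154401014
[-1.6225 -0.3441  1.5058 -0.6729  1.632   0.5594 -1.5575  1.154 ]
[(0.7, np.int64(6043))]
shaft [ 0.6181 -0.2669 -0.0337] -1.9287153209306949 431.4901960784314 6043.0
```

View pics/fov.png

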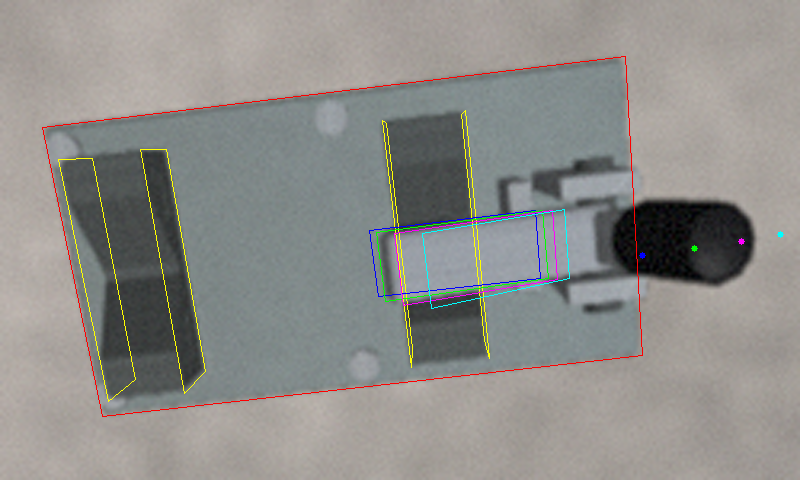

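View pics/rov.png

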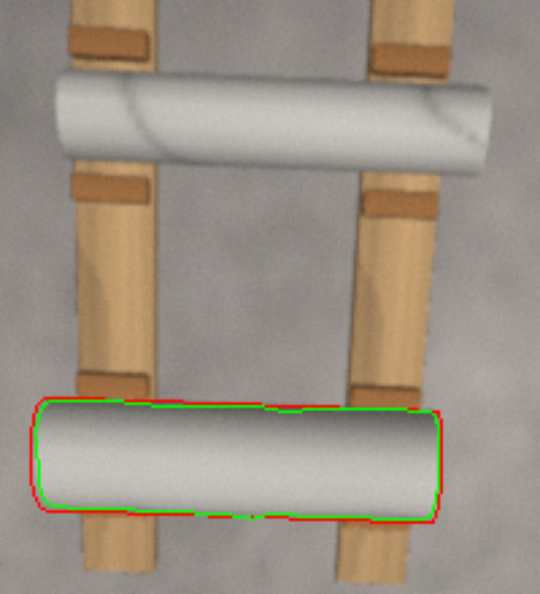

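The overlay fits to within about 1.5 px. Fixture origin is (0.526,0.0995) at 6.6°, clamp angle is about 0.32 rad, and the shaft is at (0.618,-0.267) with yaw -1.9°. Next I grip the handle and swing it open.

```bash
cat >> h.py <<'E'
F=np.array([.5262,.0995,.1146]); FY=np.degrees(F[2])
def fw(x,y,z):
    c,n=np.cos(F[2]),np.sin(F[2]); return np.array([F[0]+c*x-n*y,F[1]+n*x+c*y,z])
def hnd(a,r=.048): # TCP for grasp on handle
    return fw(0,.105+r*np.sin(a),.09+r*np.cos(a)-.019)
E
python3 - <<'E'
from h import *
np.set_printoptions(precision=3,suppress=True)
for y in(FY+90,FY-90):
    for pos in(hnd(.32),hnd(1.3),fw(0,-.01,.04)): print(y,env.inverse_kinematics(pos,[-90,0,y]))
for y in(88.1,-91.9): print(y,env.inverse_kinematics([.618,-.267,.02],[-90,0,y]))
E
```

```text
96.56609633219924 [ 39.787  21.264 -17.487   0.    -51.25  -33.22 ]
96.56609633219924 [ 42.514  24.349 -18.149   0.    -47.502 -35.948]
96.56609633219924 [ 27.022  25.301 -25.067   0.    -39.632 -20.456]
-83.43390366780076 [ 39.787  21.264 -17.487   0.    -51.25  146.78 ]
-83.43390366780076 [ 42.514  24.349 -18.149   0.    -47.502 144.052]
-83.43390366780076 [ 27.022  25.301 -25.067   0.    -39.632 159.544]
88.1 [ -9.635  37.249  -5.037   0.    -47.714   7.735]
-91.9 [  -9.635   37.249   -5.037   -0.     -47.714 -172.265]
```

```bash
python3 - <<'E'
from h import *
np.set_printoptions(precision=3,suppress=True)
o=[-90,0,FY+90]
p=hnd(.32)
env.goto(p+[0,0,.12],o); env.gripper_to(.6)
print(env.move_straight(p,rate=.15,force_limit=15), env.read_state()["force"])
env.gripper_to(0,15); s=env.read_state(); print(s["clock"],s["opening"],s["force"])
for a in np.linspace(.32,1.33,7)[1:]:
    env.move_straight(hnd(a),rate=.06); s=env.read_state(); print(round(a,2),s["force"],s["opening"],s["position"]-hnd(a))
print(s["clock"])
shot("side","open1.png",(250,200,450,380),3); shot("scene","open2.png",(300,140,460,260),4)
E
```

```text
False [ 0.524 -0.151 -0.388]
12.8083 0.24997406206431164 [-2.47   0.353  3.104]
0.49 [-1.026 -4.81   5.752] 0.24742021677000062 [-0.    -0.001  0.001]
0.66 [-2.236 -3.057  5.759] 0.24508280367620722 [-0.    -0.001  0.001]
0.82 [-2.254 -1.724  5.094] 0.24466270738835477 [-0.    -0.001  0.001]
0.99 [-2.521 -1.205  5.007] 0.24163090180129157 [-0. -0.  0.]
1.16 [-3.122 -0.544  4.346] 0.24253388880034066 [-0.  0.  0.]
1.33 [-3.518  1.61   3.165] 0.24690815279561665 [-0.  0. -0.]
14.5083
```

View pics/open1.png

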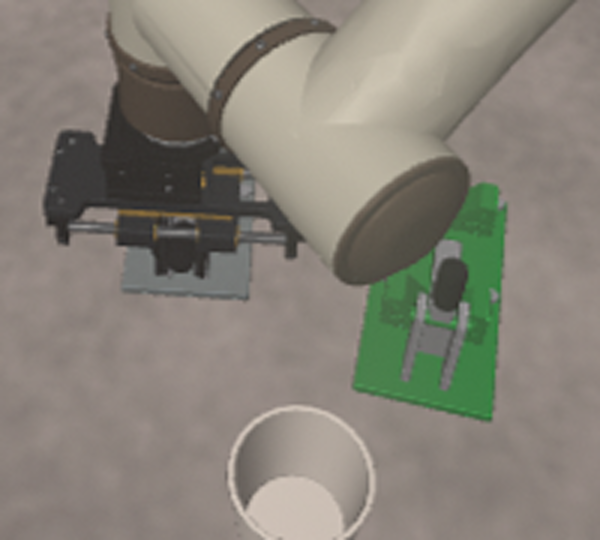

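View pics/open2.png

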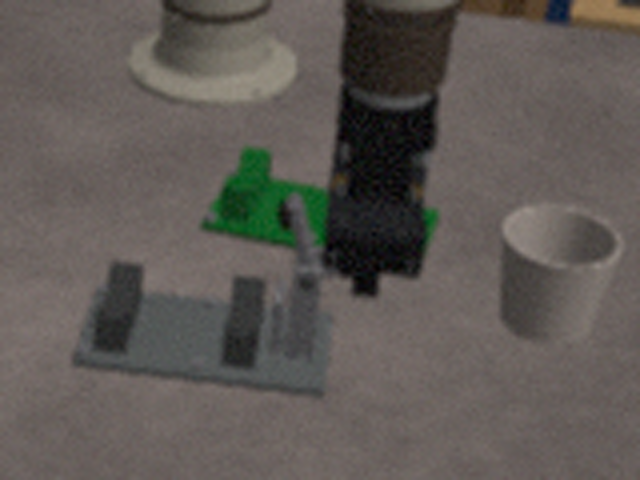

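The clamp arm now stands nearly upright: scene crop (290,210) to (310,265). I release it and fetch the shaft.

```bash
python3 - <<'E'
from h import *
np.set_printoptions(precision=3,suppress=True)
env.gripper_to(.6)
p=env.read_state()["position"]; env.move_straight(p+[0,0,.14],rate=.25)
shot("scene","open3.png",(300,140,460,260),4)
env.gripper_to(1.0)
o=[-90,0,88.1]
env.goto([.618,-.267,.15],o); env.dwell(.2)
print(env.move_straight([.618,-.267,.05],rate=.15,force_limit=10))
print(env.move_straight([.618,-.267,.018],rate=.06,force_limit=10),env.read_state()["position"])
env.gripper_to(0,40); s=env.read_state(); print(s["clock"],s["opening"],s["opening"]*87,s["force"],s["position"])
shot("scene","grasp.png",(180,130,340,250),4)
E
```

```text
False
False [ 0.618 -0.267  0.018]
21.4667 0.5174945258083151 45.022023745323416 [-0.454 -0.905  0.141] [ 0.618 -0.267  0.018]
```

View pics/open3.png

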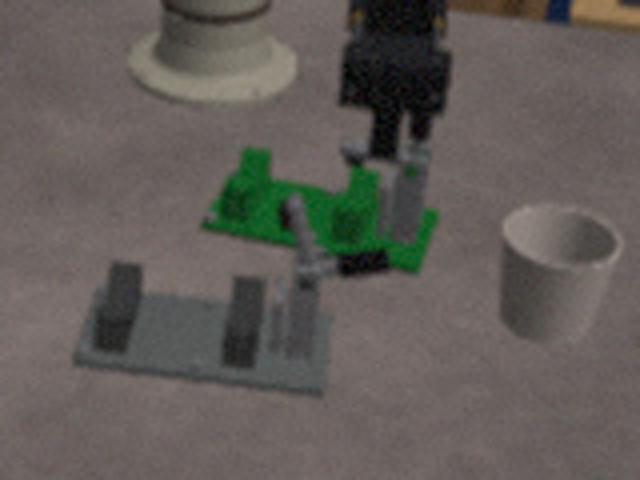

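View pics/grasp.png

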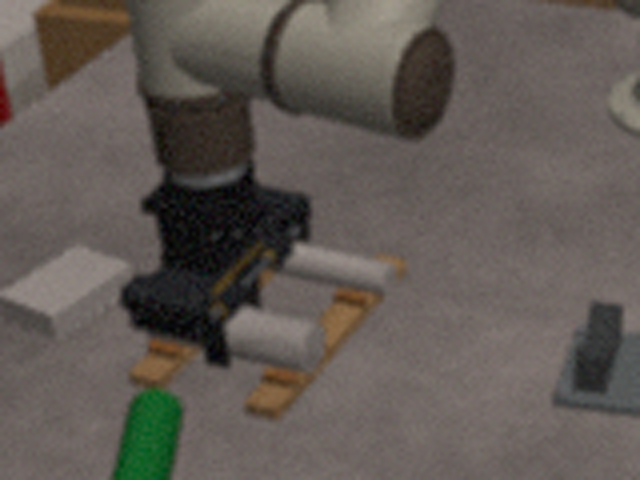

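```bash
python3 - <<'E'
from h import *
np.set_printoptions(precision=3,suppress=True)
env.move_straight([.618,-.267,.17],rate=.12); s=env.read_state(); print(s["force"],s["opening"])
o=[-90,0,FY+90]
env.goto(fw(0,-.015,.17),o); env.dwell(.1)
env.move_straight(fw(0,-.015,.075),rate=.12); env.dwell(.2)
s=env.read_state(); print(s["clock"],s["force"],s["opening"],s["position"]-fw(0,-.015,.075))
import pickle
pickle.dump(env.grab_frame("side"),open("hs.pkl","wb"));pickle.dump(env.grab_frame("scene"),open("hc.pkl","wb"))
p=shot("wrist","hw.png"); pickle.dump(p,open("hw.pkl","wb"))
for n in("hs","hc"):
    p=pickle.load(open(n+".pkl","rb")); b=p["image"].copy()
    t=np.linspace(0,2*np.pi,40)
    for e in(-.095,.065):
        u=proj(p,np.array([fw(.023*np.cos(a),e,.094+.023*np.sin(a)) for a in t])); cv2.polylines(b,[np.round(u*16).astype(int)],True,(0,0,255),1,cv2.LINE_AA,4)
    c=(240,190,400,320) if n=="hs" else (290,160,430,260)
    cv2.imwrite("pics/"+n+".png",cv2.resize(b[c[1]:c[3],c[0]:c[2]],None,fx=4.5,fy=4.5,interpolation=cv2.INTER_CUBIC))
E
```

```text
[-0.141 -0.143 -7.392] 0.5158320286047621
25.5333 [-0.569  1.399 -7.529] 0.518831654080025 [0.001 0.    0.001]
```

View pics/hs.png

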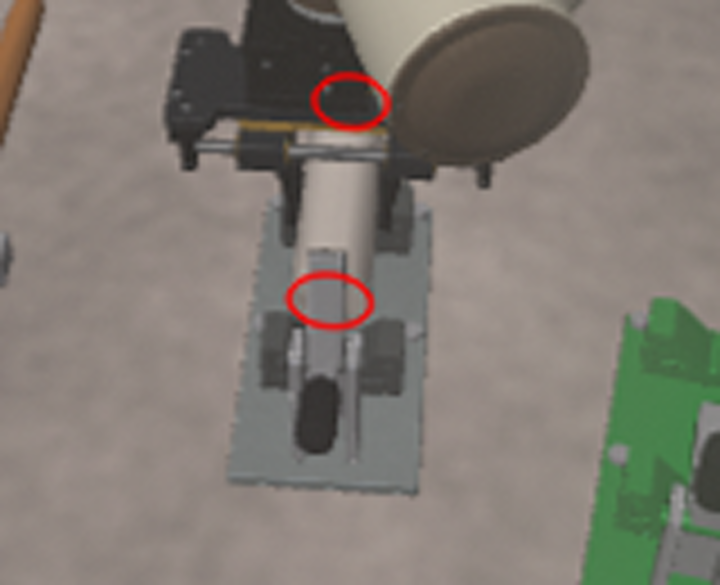

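View pics/hc.png

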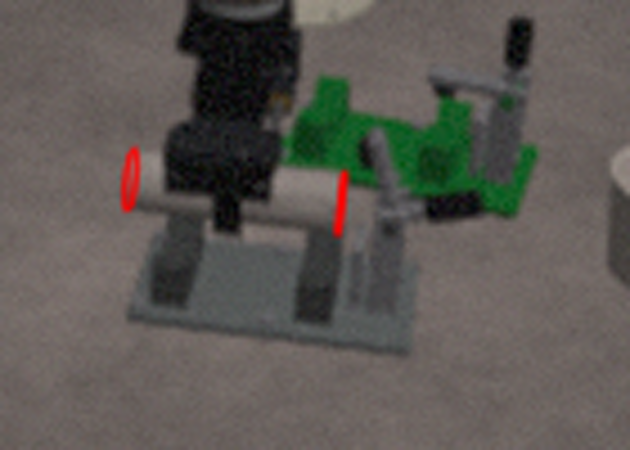

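View pics/hw.png

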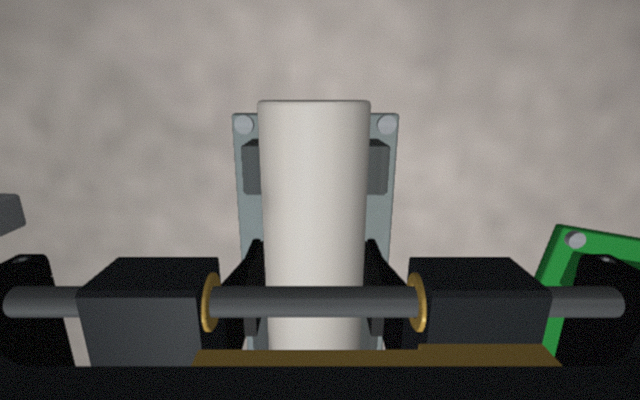

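The shaft is held level and centred over the V, with its ends at the predicted pixels in the scene and wrist views. I lower it.

```bash
python3 - <<'E'
from h import *
np.set_printoptions(precision=3,suppress=True)
env.move_straight(fw(0,-.015,.045),rate=.08)
print(env.move_straight(fw(0,-.015,.0325),rate=.02,force_limit=4))
s=env.read_state(); print(s["clock"],s["force"],s["position"])
env.gripper_to(.62); env.gripper_to(.9); env.dwell(.4)
s=env.read_state(); print(s["clock"],s["force"],s["position"])
p=s["position"]; env.move_straight(p+[0,0,.10],rate=.2)
import pickle
shot("side","pl_s.png",(240,190,400,320),4.5);shot("scene","pl_c.png",(290,160,430,260),4.5)
E
```

```text
True
26.7 [-0.683  0.059  4.564] [0.527 0.084 0.035]
28.3333 [-0.006  0.817 -0.378] [0.525 0.084 0.034]
```

View pics/pl_s.png

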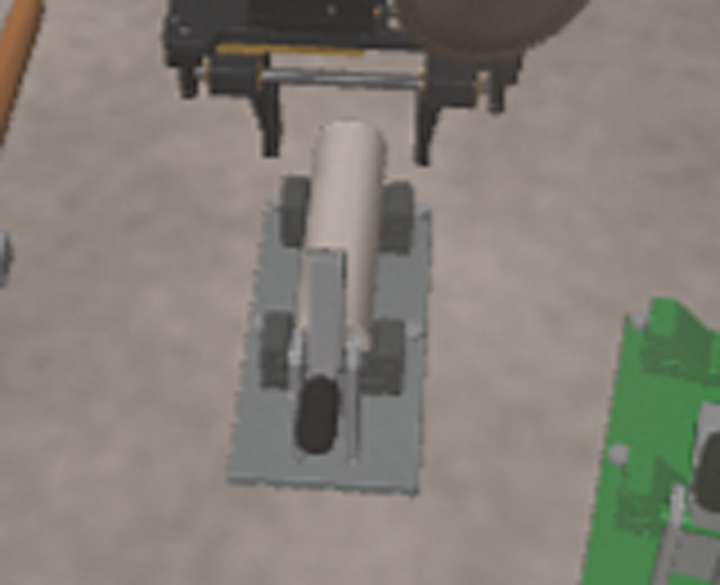

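View pics/pl_c.png

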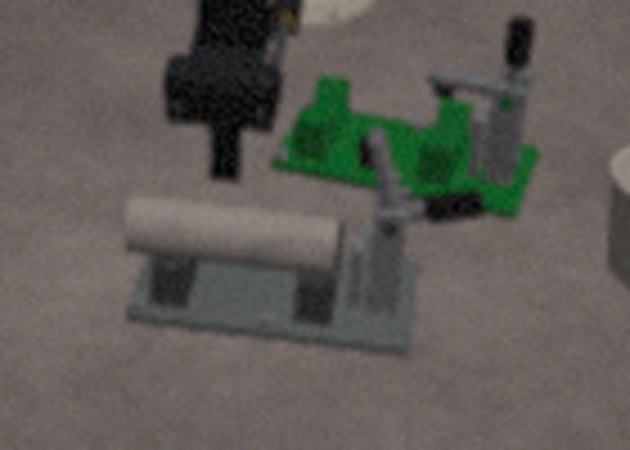

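The shaft rests level in both V-blocks. I now push it to the stop with the fingers shut.

```bash
python3 - <<'E'
from h import *
np.set_printoptions(precision=3,suppress=True)
o=[-90,0,FY+90]
env.gripper_to(0,20)
env.goto(fw(0,-.135,.13),o)
print(env.move_straight(fw(0,-.135,.045),rate=.15,force_limit=10))
def fy(): 
    s=env.read_state(); d=R.from_euler('z',-FY,degrees=True).apply(s["position"]-[F[0],F[1],0]); return d,R.from_euler('z',-FY,degrees=True).apply(s["force"]),s["clock"]
env.move_straight(fw(0,-.115,.045),rate=.06,force_limit=18); print(fy())
print(env.move_straight(fw(0,-.07,.045),rate=.025,force_limit=18)); print(fy())
shot("scene","push.png",(290,160,430,260),4.5)
shot("side","push_s.png",(240,190,400,320),4.5)
E
```

```text
False
(array([ 0.   , -0.115,  0.045]), array([-0.415,  0.519,  0.199]), 32.25)
True
(array([-0.   , -0.092,  0.045]), array([ 0.705, -2.179,  2.038]), 33.3)
```

View pics/push.png

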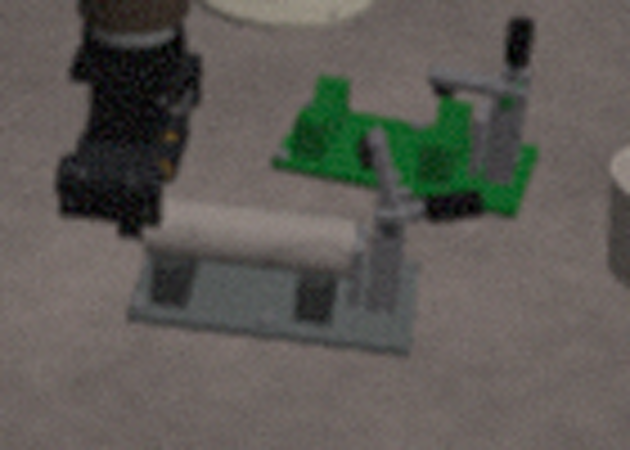

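View pics/push_s.png

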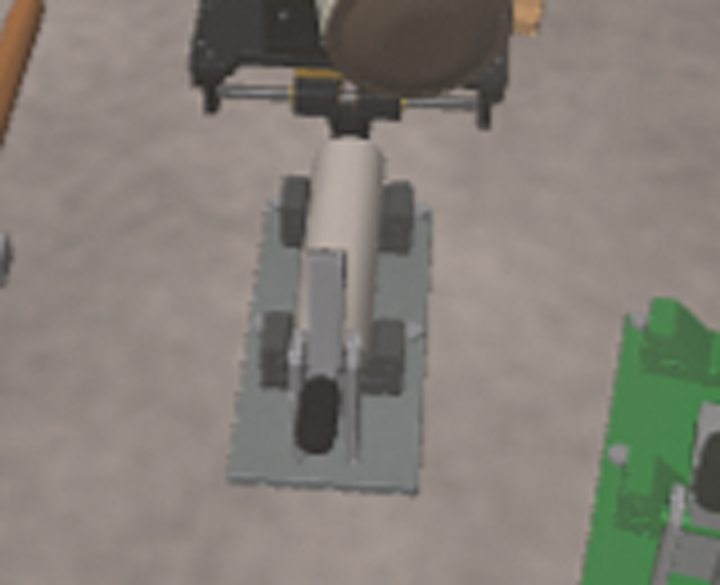

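It stopped at y=-0.092. I push again more firmly to confirm it's at the stop.

```bash
python3 - <<'E'
from h import *
np.set_printoptions(precision=4,suppress=True)
def fy(): 
    s=env.read_state(); d=R.from_euler('z',-FY,degrees=True).apply(s["position"]-[F[0],F[1],0]); return d,R.from_euler('z',-FY,degrees=True).apply(s["force"]),s["clock"]
for lim in(20,28):
    print(env.move_straight(fw(0,-.07,.045),rate=.02,force_limit=lim),fy()); env.dwell(.1); print(fy())
import pickle
p=env.grab_frame("scene"); b=p["image"].copy()
t=np.linspace(0,2*np.pi,40)
for e in(-.08,.08):
    u=proj(p,np.array([fw(.023*np.cos(a),e,.0545+.023*np.sin(a)) for a in t])); cv2.polylines(b,[np.round(u*16).astype(int)],True,(0,0,255),1,cv2.LINE_AA,4)
cv2.imwrite("pics/push2.png",cv2.resize(b[160:260,290:430],None,fx=5,fy=5,interpolation=cv2.INTER_CUBIC))
E
```

```text
True (array([-0.0005, -0.0921,  0.0447]), array([ 0.5887, -2.0133,  1.5873]), 33.8167)
(array([-0.0006, -0.0921,  0.0447]), array([ 0.588 , -1.9881,  2.2742]), 33.9167)
True (array([-0.0007, -0.0923,  0.0449]), array([ 1.5198, -3.8242,  1.5398]), 34.3917)
(array([-0.0008, -0.0923,  0.0449]), array([ 1.621 , -2.9434,  1.3792]), 34.4917)
```

View pics/push2.png

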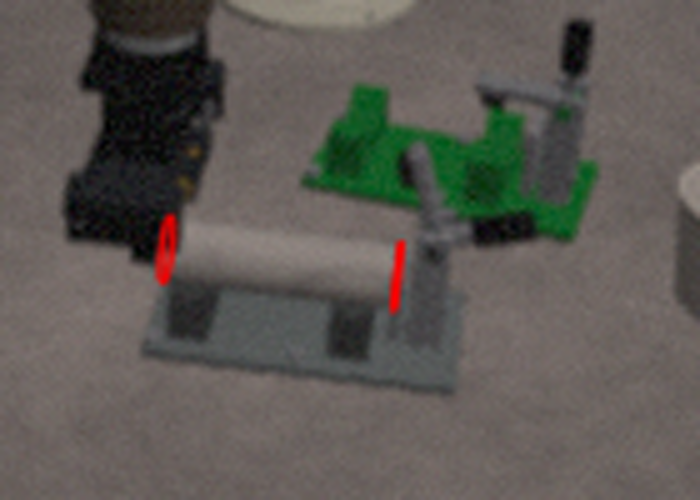

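The same hard stop at 28 N, and the end outlines match, so the shaft is against the end stop. Next I back off and swing the clamp down by its handle.

```bash
python3 - <<'E'
from h import *
np.set_printoptions(precision=3,suppress=True)
o=[-90,0,FY+90]
env.move_straight(fw(0,-.115,.045),rate=.1)
env.move_straight(fw(0,-.125,.2),rate=.25)
env.gripper_to(.6)
env.goto(hnd(1.33)+[0,0,.13],o)
print(env.move_straight(hnd(1.33),rate=.15,force_limit=15))
env.gripper_to(0,20); s=env.read_state(); print(s["clock"],s["opening"],s["force"])
for a in np.linspace(1.33,.04,8)[1:]:
    h=env.move_straight(hnd(a),rate=.06,force_limit=30); s=env.read_state(); print(round(a,2),h,s["force"],s["position"]-hnd(a))
    if h: break
print(s["clock"])
shot("scene","cl_c.png",(290,160,430,260),4.5)
E
```

```text
False
39.5083 0.24699145967547603 [-1.576  0.828  1.952]
1.15 False [-1.766  2.046 -2.799] [-0. -0. -0.]
0.96 False [-1.001  0.309 -2.82 ] [-0.    -0.001  0.   ]
0.78 False [-1.427 -0.806 -4.918] [-0.    -0.001  0.   ]
0.59 False [-0.863 -0.107 -6.683] [-0.    -0.001 -0.   ]
0.41 False [-2.463  1.823 -9.246] [-0. -0. -0.]
0.22 False [-2.9    4.583 -8.64 ] [-0.  0. -0.]
0.04 False [-4.101  4.796 -7.28 ] [-0.     0.001  0.   ]
41.6083
```

View pics/cl_c.png

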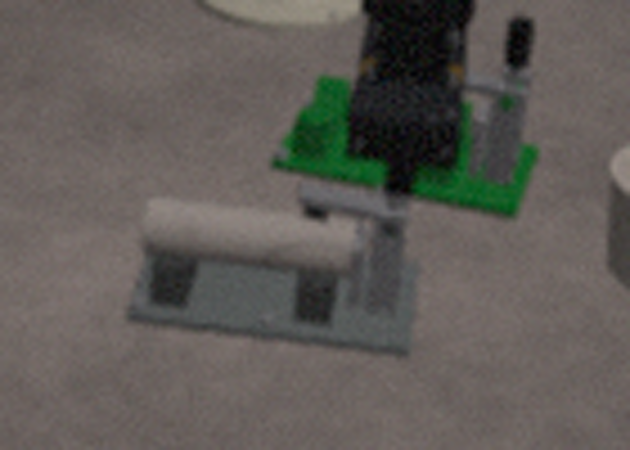

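Nearly down. I release and press the arm above the pad with shut fingers.

```bash
python3 - <<'E'
from h import *
np.set_printoptions(precision=4,suppress=True)
o=[-90,0,FY+90]
# squeeze a bit further via the handle first
print(env.move_straight(hnd(-.06),rate=.03,force_limit=15),env.read_state()["force"],env.read_state()["position"]-hnd(0))
env.gripper_to(.5)
p=env.read_state()["position"]; env.move_straight(p+[0,0,.12],rate=.25)
env.gripper_to(0,20)
env.goto(fw(0,.048,.16),o)
env.move_straight(fw(0,.048,.108),rate=.1,force_limit=25)
print(env.move_straight(fw(0,.048,.085),rate=.02,force_limit=30)); s=env.read_state(); print(s["position"],s["force"])
env.dwell(.2)
print(env.move_straight(fw(0,.048,.085),rate=.02,force_limit=30)); s=env.read_state(); print(s["position"],s["force"])
env.move_straight(fw(0,.048,.17),rate=.15)
env.move_straight(fw(0.12,.0,.30),rate=.3)
env.goto(fw(0.04,-.05,.27),[-90,0,0]); env.dwell(.3)
import pickle
p=shot("wrist","fin_w.png"); pickle.dump(p,open("fin.pkl","wb"))
shot("scene","fin_c.png",(290,160,430,260),5); shot("side","fin_s.png",(240,190,400,320),4.5); print(env.read_state()["clock"])
E
```

```text
False [-5.6359  6.8012 -5.5052] [-0.0002 -0.0015  0.0006]
True
[0.5208 0.147  0.0973] [-1.8593  0.2298  5.164 ]
True
[0.5209 0.147  0.0973] [-1.1561  0.7964  5.6712]
49.9917
```

View pics/fin_w.png

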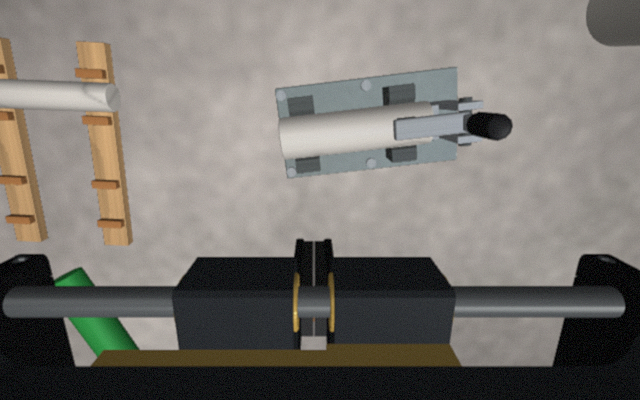

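View pics/fin_c.png

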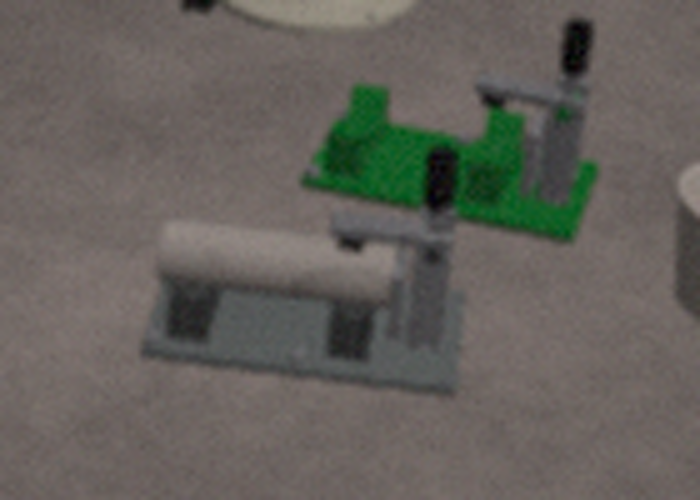

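View pics/fin_s.png

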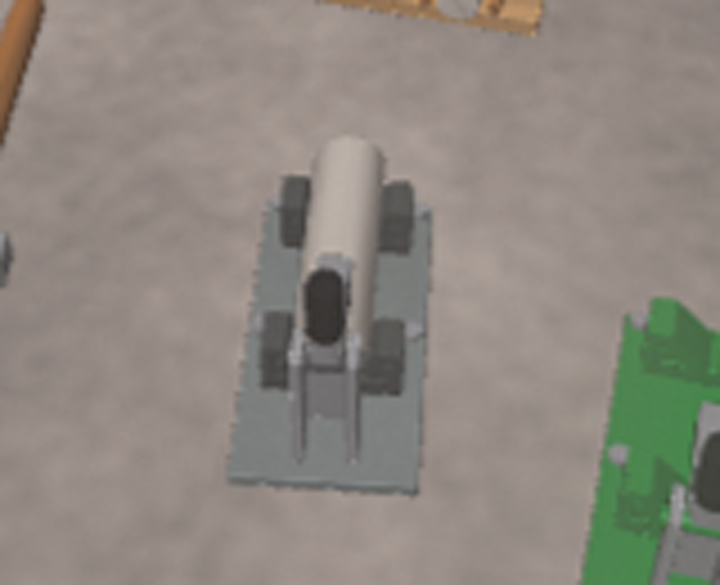

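The clamp looks level on the seated stone: scene crop arm at (335,215) to (450,230), handle upright. The arm top was met at 97.3 mm, against 97 mm expected at angle 0. I'll do one slower, firmer press, then a final overlay check.

```bash
python3 - <<'E'
from h import *
np.set_printoptions(precision=4,suppress=True)
o=[-90,0,FY+90]
env.goto(fw(0,.048,.16),o)
env.move_straight(fw(0,.048,.101),rate=.1,force_limit=25)
for k in range(2):
    print(env.move_straight(fw(0,.048,.090),rate=.01,force_limit=37)); s=env.read_state(); print(s["clock"],s["position"],s["force"])
env.move_straight(fw(0,.048,.17),rate=.12)
env.goto(fw(0.04,-.05,.27),[-90,0,0]); env.dwell(.3)
p=env.grab_frame("scene"); b=p["image"].copy()
t=np.linspace(0,2*np.pi,40)
for e in(-.08,.08):
    u=proj(p,np.array([fw(.023*np.cos(a),e,.0545+.023*np.sin(a)) for a in t])); cv2.polylines(b,[np.round(u*16).astype(int)],True,(0,0,255),1,cv2.LINE_AA,4)
u=proj(p,np.array([fw(.01,.035,.097),fw(.01,.035,.087),fw(.01,.1,.087),fw(.01,.1,.097)])); cv2.polylines(b,[np.round(u*16).astype(int)],True,(0,255,255),1,cv2.LINE_AA,4)
cv2.imwrite("pics/end.png",cv2.resize(b[160:260,290:430],None,fx=5,fy=5,interpolation=cv2.INTER_CUBIC))
for n in("hammer","offcut","thin_shaft_center"): print(n,[d["xyz"] for d in env.search_frame(p,n)[:1]])
p=env.grab_frame("side"); print("tub",[d["xyz"] for d in env.search_frame(p,"tub")[:1]],env.read_state()["clock"])
E
```

```text
True
52.95 [0.5209 0.1472 0.0972] [-2.009   0.386   5.5941]
True
53.525 [0.5209 0.1472 0.0973] [-1.2192 -0.0707  5.3053]
hammer [[0.8025, 0.0279, 0.0228]]
offcut [[0.5944, -0.447, 0.0324]]
thin_shaft_center [[0.5, -0.2444, 0.0385]]
tub [[0.3924, 0.3839, 0.0475]] 56.225
```

View pics/end.png

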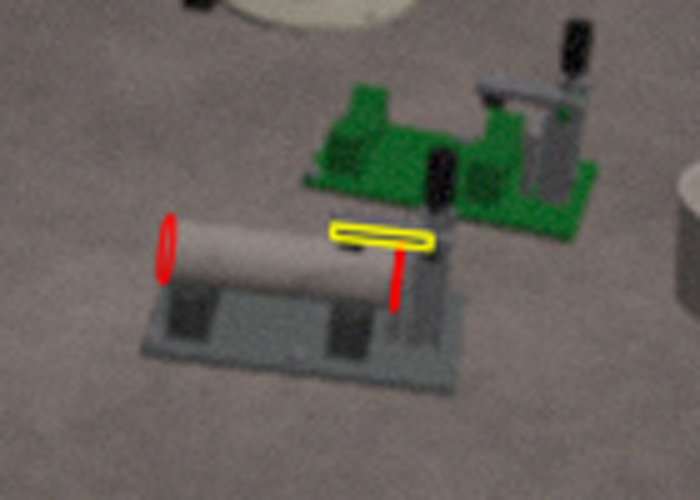

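```bash
python3 -c "
from h import *
print(env.read_state()['force']); print(env.close_job())"
```

```text
[-0.11585513 -0.39525107  1.28021304]
the job is handed in; nothing more can be done
None
```

I finished the job and handed it in at about 56 s of the 72 s allowed; no verdict is reported. I swung the grey fixture's clamp open to about 1.33 rad and set the thick shaft gently into the V-blocks. I then let go, pushed it to the end stop, and swung the clamp down and pressed it onto the stone.

**Last checks:**
- **Shaft:** two firmer pushes, with limits of 20 and 28 N, stopped at the same spot. Its ends lie on the outlines predicted for the seated pose in the scene view, to about 1–2 px.
- **Clamp:** the arm's top face met the finger at 97.2–97.3 mm, against 97 mm expected at level. It did not give under repeated presses of up to 37 N. The handle is upright.
- **Other things:** the hammer, offcut, tub and thin shaft are within about 4 mm of where I first found them. The arm stands clear, touching nothing.

**Small disagreements:**
- The push stopped at y = -92 mm, where I expected about -89.5 mm. I put this down to finger width and a calibration error of about 2 mm.
- In the last overlay the clamp arm appeared about 1–2 px above the predicted level outline.
- I could not measure the force that stays under the pad after release. I inferred that it bears from the presses.

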